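# Swing a plank into line on the jig and lock it down

## Task

Swing the dark plank about its end at the jig's post, flat on the board and without lifting it or taking that end away from the post, until it lies flush along the blue fence. Then turn the yellow hold-down arm fully across the plank, and thread first the red keeper ring and then the aluminium collar down the post until each sits fully home, lowering them rather than dropping them. Leave the other things on the bench where they are.

Things in the scene. Friction and masses are not known exactly. Their poses are not given: they have to be found in the camera images.
- jig: Fixed plywood jig board, 235 (x) x 300 (y) x 18 mm. Origin on the bench; +x towards the fence (away from the robot), +y to the robot's left; the board spans x -120..115, y -150..150. Blue fence: x 30..50, y 0..110, 20 mm tall above the board. A plank flush to its x = 30 face has its centre at x = 10, y about 0 (20 mm either way along the fence is fine). Post axis at x = -29.5, y = -70.
- post_shoulder (a point): Point on the steel post's axis at the top of its shoulder, where the first ring rests, 44 mm above the bench; axes as the jig's. The shoulder, 36 mm in diameter, rises 26 mm from the board (2 mm above the plank's top); the plank pivots against its side. The stud above is 15 mm in diameter, 52 mm tall, tapering to 6 mm over its top 10 mm.
- plank_mid (a point): Centre of the loose dark plank, 180 (its y) x 40 (its x) x 24 mm thick, flat on the jig board, 70 to 190 g. Starts turned 0.45 to 0.65 rad from the fence line, its +y end towards the robot; the -x side of its -y end is 0 to 20 mm from the post's shoulder, about 70 mm from its centre. A sideways push of a few N on the free +y end swings it about the post.
- holddown (a joint): Hold-down arm turning flat about a vertical pivot on the jig: 0 = open, arm pointing along the jig's +y; pi/2 = fully across, arm pointing to the jig's -x over the plank (end stop). Stays where it is left; takes under 1 N at the knob. Starts at 0 to 0.5.
- holddown_pivot (a point): The arm's pivot on the jig, at the height of the arm's underside, 45 mm above the bench (3 mm above the plank's top); axes as the jig's. The arm is yellow, 24 mm wide, 12 mm thick, reaching 85 mm from the pivot.
- holddown_knob (a point): Middle of the arm's upright black round knob, 22 mm in diameter, 45 mm tall from the arm's top (57 to 102 mm above the bench), 72 mm from the pivot.
- rack: Fixed wooden ring rack, 220 wide (y) x 120 mm deep. Origin at the centre of its underside; -x faces the robot. Its upper face leans 30 degrees to -x and carries two 16 mm spindles, 36 mm long, square to it (30 degrees from vertical, towards the rack's -x), rising from the face at x = -4, y = +60 and -60, z = 59 mm. One ring on each; which is where varies.
- keeper_mid (a point): Centre (half-way along its axis) of the red plastic keeper ring, outer diameter 64, bore 22, 22 mm thick, 60 to 100 g. Its z is the ring's axis: along the spindle at first, flat against the leaning face; play of 3 mm on the spindle. Goes on the post first: home is the shoulder, centre 11 mm above post_shoulder.
- collar_mid (a point): Centre of the plain aluminium collar, outer diameter 44, bore 22, 26 mm thick, about 90 g. z is its axis, along its spindle at first. Goes on the post second: home is on top of the keeper, centre 35 mm above post_shoulder.
- plank_post_end (a point): Point on the plank's centre line at its post end, 70 mm from its centre towards -y, half-way up.
- wedge: Bystander: pale wood block 34 x 62 x 18 mm lying on the jig board near its right front corner.
- tape: Bystander: roll of blue tape, 96 mm across, 25 mm high, on the bench.
- mallet: Bystander: hammer 260 mm long lying beyond the jig.
- glue: Bystander: yellow glue bottle, 60 mm across, 170 mm tall, left of the jig.
- screwdriver: Bystander: screwdriver 200 mm long lying at the left, beyond the jig.
- mug: Bystander: white mug, 80 mm across, 90 mm high, beyond the rack.
- jar: Bystander: amber jar, 72 mm across, 80 mm high, at the left.
There are look-alikes about, which are no part of the job. Of the things shaped like the part that bears keeper_mid, the red one is meant. What is shaped like the part that bears plank_mid but turquoise is not meant.

How it is judged (in metres and radians):
On the way, in this order (a step that is already met when the one before it is completed fails the run):
1. the plank lies flush along the fence with its end at the post (x of plank_mid in the frame of jig between 0.0065 and 0.0135 m and y of plank_mid in the frame of jig between -0.025 and 0.02 m and z of plank_mid in the frame of jig below 0.034 m and angle between the y axis of plank_mid and the y axis of jig, either way round below 0.04 rad), for 0.2 s.
2. the hold-down arm is turned fully across the plank, which is still flush (all of step 1 and value of joint holddown above 1.35 rad), for 0.2 s.
3. the red keeper ring is fully home on the post's shoulder (horizontal distance between keeper_mid and post_shoulder below 0.006 m and z of keeper_mid in the frame of post_shoulder between 0.008 and 0.014 m and angle between keeper_mid's own z axis and vertical below 0.08 rad), for 0.2 s.
4. the aluminium collar is fully home on the keeper (all of step 3 and horizontal distance between collar_mid and post_shoulder below 0.006 m and z of collar_mid in the frame of post_shoulder between 0.032 and 0.038 m and angle between collar_mid's own z axis and vertical below 0.08 rad), for 0.2 s.
At the end, for the whole second after the job is handed in: Plank on the board, within 3.5 mm and 0.04 rad of flush to the fence and -25..+20 mm of its place along it; hold-down above 1.35 rad; keeper on the shoulder, collar on the keeper, each upright (0.08 rad), within 6 mm of the post axis and 3 mm of home height; all released and at rest (all of step 2 and all of step 4 and linear speed of each of plank, keeper, collar below 0.02 m/s); the robot touches nothing.
It fails at once if the plank is lifted off the board (more than 12 mm) or tipped (z of plank_mid in the frame of jig above 0.042 m or angle between plank_mid's own z axis and vertical above 0.2 rad).
It fails at once if the plank's post end leaves the post (its point more than 80 mm from the post's axis) (horizontal distance between plank_post_end and post_shoulder above 0.08 m).
It fails at once if a ring is dropped down the post (faster than 0.45 m/s) ((horizontal distance between keeper_mid and post_shoulder below 0.007 m and z of keeper_mid in the frame of post_shoulder below 0.06 m and linear speed of keeper above 0.45 m/s) or (horizontal distance between collar_mid and post_shoulder below 0.007 m and z of collar_mid in the frame of post_shoulder below 0.06 m and linear speed of collar above 0.45 m/s)).
It fails at once if another thing on the bench is moved more than 40 mm (distance of any of wedge, tape, mallet, glue, screwdriver, mug, jar from where it was at the start of the episode above 0.04 m).
It also fails if it takes over 72 s, if anything falls off the work surface, if the arm or the gripper's body presses on something with over 40 N, if the wrist force passes 120 N, or if a joint passes its speed limit or range.

## Robot

A 6-joint arm with a two-finger parallel gripper is mounted at the origin on the work surface. World frame = base frame: x ahead of the robot, y to its left, z up, the work surface at z = 0. Lengths are in mm, angles in rad, forces in N, time in s.
With the tool pointing down it reaches from about 350 to 875 mm from the base axis. Payload 4.2 kg.
Tool frame: the origin (TCP) lies midway between the tips of the shut fingers; the grasp point (between the pads) lies 19 mm behind it (arm.grasp_offset is the distance from the TCP to the grasp point, in mm); z points along the fingers, y is the direction in which the jaws open and shut (so a half turn about z gives the same grasp; the last joint's range is limited). The gripper opens to 85 mm and grips with 20 to 120 N. Pads are 22 mm wide; open, the fingers measure 114 mm over their backs; the gripper's body (76 mm by 85 mm) begins 54 mm behind the grasp point. The pads swing forward as they close: fully open they stand 13 mm farther back than shut.
Start: joints at [1.369, 0.385, 0.008, 0, -1.194, -0.259], TCP at [277.882, 559.804, 231.312] pointing down, gripper open.
Joint ranges: [-3.14, 3.14], [-1.21, 2.06], [-1.07, 1.41], [-3.16, 2.05], [-2.99, -0.16], [-3.1, 3.1]. Speed limits (rad/s): [2.79, 2.79, 3.14, 3.14, 3.14, 3.14].

## Interface

Orientations are given as a unit quaternion [x, y, z, w].
In Python, from bench import arm gives the robot as it stands.
- The arm moves only by the tool move_arm, never from a script. Its argument "moves" is a list of rows, each an object with "gripper": the gripper's target within -1 to 1 (fully open at 1, half-way at 0, shut at -1); "xyz": the shift along the tool's x, y, z in cm, a list of three; "angular": the turn, a rotation vector about the tool's x, y, z in rad, a list of three. In form: [{"gripper": gripper, "xyz": [dx, dy, dz], "angular": [wx, wy, wz]}, ...]. A call has 1 to 10 rows; each row is the pose to reach, as a shift and turn from the pose commanded when the call began, along the tool's axes at that moment; what a row does not reach only later rows make up. A row lasts 1/8 s, in which the tool goes at most 62.5 mm and 10.7 degrees, less where a joint would pass 70% of its speed; a pose out of reach is approached as far as the arm can. A call with a gripper value outside its range is refused whole. The fingers move at their own pace and stop on an object; the grip force is fixed at half the most. Time passes only in rows, so rows that repeat a pose let the fingers close. It gives the time, the measured TCP pose, the force and the opening at its end, in the units of the state.
- arm.read_state(): the state, without advancing time (a new reading comes with each control period).
- arm.get_image(name): name is "side" or "top" or "wrist"; returns (picture, depth): 420x560x3 uint8, blue, green, red; 420x560 float32, mm along the optical axis (not along the pixel's ray), 0 where there is no reading.
- arm.get_calibration(name): a dict with "camera_matrix" (3x3 intrinsics, pixels), "R" (3x3) and "t" (3): a world point X has camera coordinates R X + t. Camera axes: x right, y down, z forward; pixel columns grow to the right and rows downward; lengths in mm; the calibration is good to about 2 mm. A picture is of the moment at which its call begins: read the wrist's pose just before it. get_calibration takes no time and is no camera call; for the wrist camera it gives the pose at the moment of the call.
- arm.job_done(): hands the job in, once; it reports no verdict.
The state is a dict: "clock": time; "joints": joint angles; "joint_vel": joint speeds; "joint_efforts": joint torques, N m; "position": TCP position; "ee_rot": TCP orientation; "contact_force": force on the tool from outside, world axes, zero at the start; "wrist_torque": the same for the moment, N m; "gripper_width": finger opening in mm.
Only numpy, scipy, OpenCV 4.12 (cv2) and the standard library are available. Lean on these libraries where they do the work, as an engineer would, in place of code of your own. Each camera call takes 0.05 s, during which the arm holds its last target. There are 200 camera calls.

## Working session

There is one attempt and no reset: what is moved stays moved. The work goes in short steps, Python scripts to look and compute and a tool call to move; the robot and the scene stay as the last step left them, time stands still between calls to the robot, and variables do not carry over. Pictures are saved under pics/ and viewed, about 8 in all and at most 12, crops included, and the job is handed in when it is done.

Besides the shell and the picture viewer there is one more tool, called as name(argument=value, ...), one argument or row to a line, values as JSON. move_arm: Moves the arm, as the interface text tells. Its arguments: {"type":"object","properties":{"moves":{"type":"array","items":{"type":"object","properties":{"gripper":{"type":"number"},"xyz":{"type":"array","items":{"type":"number"}},"angular":{"type":"array","items":{"type":"number"}}}}}},"required":["moves"]}

```bash
mkdir -p pics
cat > h.py <<'E'
from bench import arm
import numpy as np, cv2
from scipy.spatial.transform import Rotation as R
def snap(n,f):
    c=arm.get_calibration(n); im,d=arm.get_image(n); cv2.imwrite('pics/'+f+'.png',im)
    np.savez('pics/'+f,im=im,d=d,K=c['camera_matrix'],R=c['R'],t=c['t']); return im
def world(f,u,v,z=None):
    s=np.load('pics/'+f+'.npz'); K=np.array(s['K']);Rm=np.array(s['R']);t=np.array(s['t']).ravel()
    r=np.linalg.solve(K,[u,v,1.]); o=-Rm.T@t; w=Rm.T@r
    if z is None:
        return o+w*s['d'][int(round(v)),int(round(u))]
    return o+w*(z-o[2])/w[2]
def pix(f,X):
    s=np.load('pics/'+f+'.npz'); p=s['K']@(s['R']@np.array(X)+s['t'].ravel()); return p[:2]/p[2]
def cloud(f):
    s=np.load('pics/'+f+'.npz'); d=s['d']; v,u=np.mgrid[:420,:560]
    r=np.stack([u,v,np.ones_like(u)],-1)@np.linalg.inv(s['K']).T*d[...,None]
    return (r-s['t'].ravel())@s['R'], s['im'], d>0
E
python3 - <<'E'
from h import *
for n in('top','side'):
    im=snap(n,n+'0')
    print(n, world(n+'0',280,210))
a=cv2.imread('pics/top0.png');b=cv2.imread('pics/side0.png')
cv2.imwrite('pics/t.png',cv2.resize(a,(800,600),interpolation=cv2.INTER_CUBIC))
cv2.imwrite('pics/s.png',cv2.resize(b,(800,600),interpolation=cv2.INTER_CUBIC))
s=arm.read_state();print(s, arm.grasp_offset)
E
```

```text
top [503.73984526  37.9380252   15.92202103]
side [524.05540793  60.26067161  37.73658895]
{'clock': 0.1, 'joints': array([ 1.36856297e+00,  3.85472150e-01,  6.74679117e-03, -4.38276612e-04,
       -1.19400180e+00, -2.58577183e-01]), 'joint_vel': array([ 0.00125697, -0.00053713,  0.00074353,  0.00284575,  0.00054331,
       -0.00036974]), 'joint_efforts': array([-6.54332180e-04, -3.93318665e+01,  1.88930690e+01,  4.19797897e+00,
       -2.59424160e-03,  6.20259982e-06]), 'position': array([277.6841992 , 559.33365697, 230.32887774]), 'ee_rot': array([ 9.73554987e-01, -2.28450679e-01, -1.76412745e-04,  9.70769417e-04]), 'contact_force': array([ 0.06793736, -0.02509582, -0.13306135]), 'wrist_torque': array([ 0.04065446,  0.00070036, -0.0361106 ]), 'gripper_width': 85.37295618248103} 18.700000000000003
```

View pics/t.png

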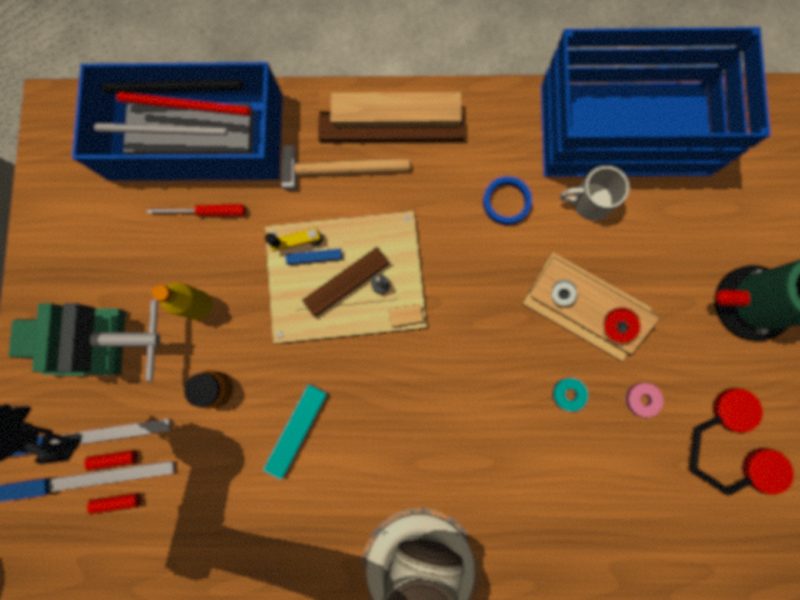

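View pics/s.png

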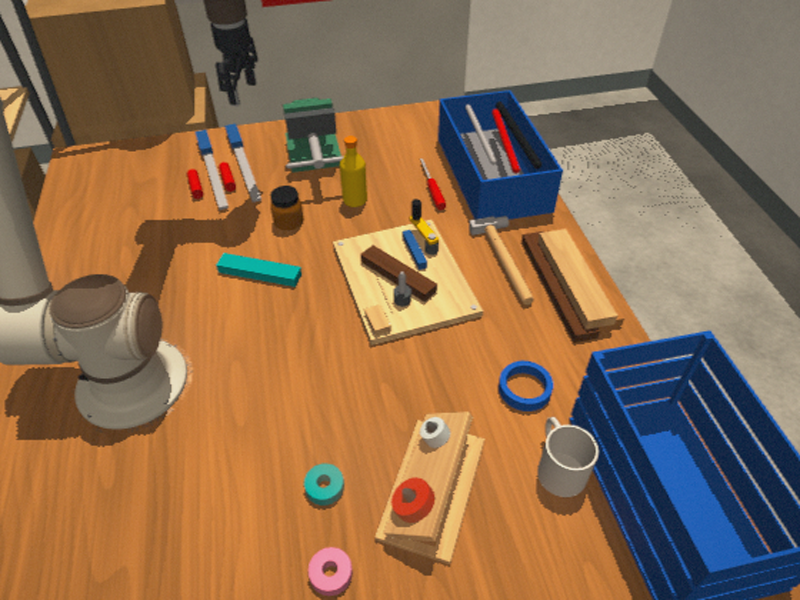

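Candidates (800x600 top view): the ring could be red (622,326) on the rack, turquoise (571,394) or pink (646,400), and I choose red. The plank could be dark (346,282) on the jig or turquoise (296,432), and I choose dark. The collar is grey at (564,294), on the rack's +y spindle. The crate's stacked planks at the top are not relevant.

```bash
cat > m.py <<'E'
from h import *
def rect(P): 
    return cv2.minAreaRect(P[:,:2].astype(np.float32))
k=0.7
for n in('top0',):
    for nm,u,v,z in [('c-++',265,227,18),('c+-',414,211,18),('c--',427,328,18),('c-+',273,342,18),
      ('plank a',388,257,42),('pl b',305,306,42),('posttop',380,285,96),('knobtop',272,240,102),('arm end pivot',313,236,57),
      ('fence a',286,259,38),('fence b',342,255,38),('red',622,326,None),('alu',566,294,None),
      ('rack1',556,254,None),('rack2',658,318,None),('rack3',526,296,None),('rack4',628,354,None)]:
        print(nm,world(n,u*k,v*k,z).round(1))
    C,im,ok=cloud(n)
    x,y,z=C[...,0],C[...,1],C[...,2]
    g=C[ok&(abs(z-18)<5)&(x>350)&(x<700)&(y>-90)&(y<250)]; print('board',rect(g),len(g),g[:,2].mean())
    bl=im.astype(int); dark=ok&(bl.sum(-1)<200)&(abs(z-42)<8)&(x>350)&(x<700)&(y>-90)&(y<200)
    g=C[dark]; print('plank',rect(g),len(g))
E
python3 m.py
```

```text
c-++ [650.9 309.3  18. ]
c+- [683.1  10.9  18. ]
c-- [448.7 -14.8  18. ]
c-+ [420.7 284.6  18. ]
plank a [584.1  60.7  42. ]
pl b [488.4 219.2  42. ]
posttop [520.2  71.9  96. ]
knobtop [603.1 271.4 102. ]
arm end pivot [622.1 204.6  57. ]
fence a [581.1 259.9  38. ]
fence b [589.  150.6  38. ]
red [ 446.8 -364.2   89.2]
alu [ 504.2 -265.1   93.5]
rack1 [ 596.7 -270.4   10.3]
rack2 [ 462.4 -433.2   79.7]
rack3 [ 514.8 -211.9   -4.1]
rack4 [ 4.004e+02 -4.054e+02  2.000e-01]
board ((553.9020385742188, 129.8828125), (235.90492248535156, 264.269775390625), 6.0769429206848145) 5360 18.35882308026556
plank ((548.74365234375, 128.82623291015625), (140.61038208007812, 154.42071533203125), 89.38681030273438) 834
```

```bash
cat >> h.py <<'E'
def tilt(yaw,lean=0,az=0):
    "tool pointing down, tool x at world heading yaw, then tool's back leaned by lean towards heading az"
    r=R.from_euler('z',yaw)*R.from_euler('x',np.pi)
    return R.from_rotvec(lean*np.array([-np.sin(az),np.cos(az),0]))*r
def go(p,rot,ref=None):
    s=arm.read_state(); r0=R.from_quat(s['ee_rot']) ; p0=s['position']
    if ref: p0,r0=ref
    d=r0.inv().apply(np.array(p)-p0)/10; w=(r0.inv()*rot).as_rotvec()
    print('xyz',d.round(2),'ang',w.round(3),'n>=',round(max(np.linalg.norm(d)/6.25,np.linalg.norm(w)/.187),1))
    return np.array(p),rot
E
python3 - <<'E'
from h import *
s=arm.read_state();r=R.from_quat(s['ee_rot']);c=arm.get_calibration('wrist')
Rm=np.array(c['R']);o=-Rm.T@np.array(c['t']).ravel()
print('cam in tool',r.inv().apply(o-s['position']),'axis',r.inv().apply(Rm.T@[0,0,1]),'camx',r.inv().apply(Rm.T@[1,0,0]),c['camera_matrix'])
print('yaw',r.apply([1,0,0]))
go([520,150,330],tilt(0.107))
go([520,150,330],tilt(-0.4))
E
```

```text
cam in tool [ 8.03179525e+01  4.36732984e-02 -1.42886758e+02] axis [-3.14769782e-01 -5.46327121e-04  9.49167891e-01] camx [-4.43842223e-04  9.99999810e-01  4.28395124e-04] [[356.5649181    0.         277.41214422]
 [  0.         356.5649181  211.08723654]
 [  0.           0.           1.        ]]
yaw [ 8.95620512e-01 -4.44818939e-01  1.00050850e-04]
xyz [39.91 25.9  -9.91] ang [ 0.002  0.    -0.568] n>= 7.8
xyz [39.91 25.9  -9.91] ang [ 0.002 -0.    -0.061] n>= 7.8
```

```bash
python3 -c "
from h import *
go([590,150,260],tilt(0.107))"
```

```text
xyz [46.18 22.77 -2.92] ang [ 0.002  0.    -0.568] n>= 8.3
```

move_arm(
  moves=[
    {"gripper": -1, "xyz": [46.2, 22.8, -2.9], "angular": [0, 0, -0.568]},
    {"gripper": -1, "xyz": [46.2, 22.8, -2.9], "angular": [0, 0, -0.568]},
    {"gripper": -1, "xyz": [46.2, 22.8, -2.9], "angular": [0, 0, -0.568]},
    {"gripper": -1, "xyz": [46.2, 22.8, -2.9], "angular": [0, 0, -0.568]},
    {"gripper": -1, "xyz": [46.2, 22.8, -2.9], "angular": [0, 0, -0.568]},
    {"gripper": -1, "xyz": [46.2, 22.8, -2.9], "angular": [0, 0, -0.568]},
    {"gripper": -1, "xyz": [46.2, 22.8, -2.9], "angular": [0, 0, -0.568]},
    {"gripper": -1, "xyz": [46.2, 22.8, -2.9], "angular": [0, 0, -0.568]},
    {"gripper": -1, "xyz": [46.2, 22.8, -2.9], "angular": [0, 0, -0.568]},
    {"gripper": -1, "xyz": [46.2, 22.8, -2.9], "angular": [0, 0, -0.568]},
  ],
)

```text
clock: 1.35
position: [590.5, 149.2, 259.5]
ee_rot: [0.999, 0.052, -0.001, 0.0]
contact_force: [0.4, 0.5, -0.3]
gripper_width: 0.1
```

```bash
python3 -c "
from h import *
print(arm.read_state()['position'],arm.read_state()['clock'],R.from_quat(arm.read_state()['ee_rot']).apply([1,0,0]))
a=snap('wrist','w1');cv2.imwrite('pics/w1b.png',cv2.resize(a,(800,600),interpolation=cv2.INTER_CUBIC))"
```

```text
[590.53030846 149.19137309 259.51679749] 1.35 [ 0.99450737  0.10465802 -0.00133897]
```

View pics/w1b.png

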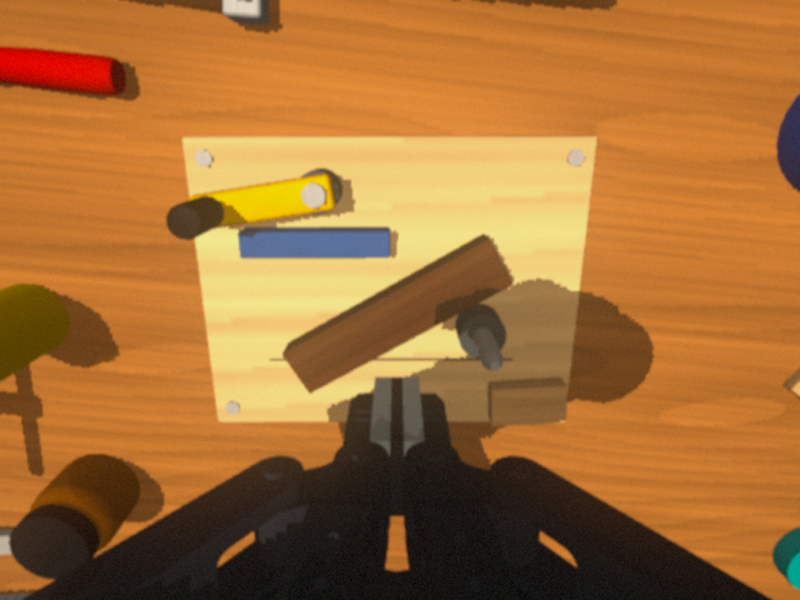

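The wrist view shows the board corners at (183,137), (597,136), (567,421) and (219,421). The plank's top corners are (485,236), (512,281), (310,391) and (285,352). The post tip is at (491,364), the pivot screw at (314,195), and the knob top at about (183,220).

Run:
```python
from h import *
k=.7
W=lambda u,v,z:world('w1',u*k,v*k,z)
c=np.array([W(183,137,18),W(597,136,18),W(567,421,18),W(219,421,18)]);print(c.round(1))
m=c.mean(0); ey=(c[0]-c[1])/np.linalg.norm(c[0]-c[1]);print('sizes',np.linalg.norm(c[0]-c[1]),np.linalg.norm(c[2]-c[3]),np.linalg.norm(c[0]-c[3]),np.linalg.norm(c[1]-c[2]))
A=[[115,150],[115,-150],[-120,-150],[-120,150]]
# rigid fit
A=np.array(A,float); a=A-A.mean(0); b=c[:,:2]-m[:2]
th=np.arctan2((a[:,0]*b[:,1]-a[:,1]*b[:,0]).sum(),(a*b).sum()); Rz=np.array([[np.cos(th),-np.sin(th)],[np.sin(th),np.cos(th)]])
o=m[:2]-Rz@A.mean(0); print('jig',o,th, 'resid',(c[:,:2]-(A@Rz.T+o)).round(1).tolist())
J=lambda u,v,z:(Rz.T@(W(u,v,z)[:2]-o)).round(1)
for n,u,v,z in [('fence TL',239,230,38),('fence TR',390,229,38),('fBR',391,257,38),('fBL',239,257,38),('p1',485,236,42),('p2',512,281,42),('p3',310,391,42),('p4',285,352,42),('posttip',491,364,96),('pivot',314,195,57),('knob',183,220,102)]:
    print(n,J(u,v,z),W(u,v,z).round(1))
print('tip expected at', pix('w1',[*(Rz@[-29.5,-70]+o),96])/k,'shoulder',pix('w1',[*(Rz@[-29.5,-70]+o),44])/k)
C,im,ok=cloud('w1'); 
print('depth z board/plank/arm', [C[int(v*k),int(u*k)].round(1).tolist() for u,v in((230,330),(450,200),(400,310),(270,200),(315,242),(184,220))])
```

```text
[[651.3 310.   18. ]
 [682.9  14.5  18. ]
 [450.8 -13.   18. ]
 [419.5 285.5  18. ]]
sizes 297.1558786076829 300.13609262661026 233.12349861091934 233.75483606713667
jig [553.61520653 149.48646891] 0.1079368073724855 resid [[-0.5, -1.0], [-1.2, 1.7], [0.3, -0.5], [1.3, -0.2]]
fence TL [ 50.7 109.4] [592.2 263.7  38. ]
fence TR [51.   0.6] [604.3 155.6  38. ]
fBR [30.4  0. ] [583.8 152.8  38. ]
fBL [ 30.8 111.4] [572.2 263.5  38. ]
p1 [ 46.5 -67.3] [607.1  87.6  42. ]
p2 [ 13.  -88.9] [576.1  62.5  42. ]
p3 [-77.1  64.9] [470.  205.7  42. ]
p4 [-43.4  82.2] [501.6 226.6  42. ]
posttip [-28.4 -66.2] [532.5  80.6  96. ]
pivot [77.5 50.9] [625.2 208.5  57. ]
knob [ 68.4 121.8] [608.5 278.  102. ]
tip expected at [496.603915  365.5049774] shoulder [483.81788338 335.67888104]
depth z board/plank/arm [[507.0, 275.8, 19.3], [627.0, 113.1, 17.9], [545.3, 142.1, 42.8], [618.9, 237.5, 57.5], [589.5, 209.3, 38.0], [608.6, 277.9, 102.5]]
```

```bash
cat >> h.py <<'E'
JO=np.array([553.6,149.5]);JT=0.108
def jw(x,y,z): c,s=np.cos(JT),np.sin(JT); return np.array([JO[0]+c*x-s*y,JO[1]+s*x+c*y,z])
E
python3 - <<'E'
from h import *
go(jw(-88,32,100),tilt(JT))
a=go(jw(-88,32,28),tilt(JT))
for f in(.5,.44,.37,.3,.22,.15,.08,.03,0,-.01):
    n=np.array([np.cos(f),np.sin(f)]);u=np.array([-n[1],n[0]])
    h=11*np.cos(f)+14.5*abs(np.sin(f))
    p=np.array([-29.5,-70])+18*n+118*u-h*n+ [max(0,1-f/.3)*2.5,0]
    print(f,p.round(1)); go(jw(*p,28),tilt(JT),a)
E
```

```text
xyz [-12.41  -3.51  15.98] ang [-0.     0.001 -0.002] n>= 3.3
xyz [-12.4   -3.51  23.18] ang [-0.     0.001 -0.002] n>= 4.2
0.5 [-84.8  34.2]
xyz [ 0.32 -0.22 -0.  ] ang [0. 0. 0.] n>= 0.1
0.44 [-78.1  37.6]
xyz [ 0.99 -0.56 -0.  ] ang [0. 0. 0.] n>= 0.2
0.37 [-69.8  40.9]
xyz [ 1.82 -0.89 -0.  ] ang [0. 0. 0.] n>= 0.3
0.3 [-61.3  43.7]
xyz [ 2.67 -1.17 -0.  ] ang [0. 0. 0.] n>= 0.5
0.22 [-50.6  46.1]
xyz [ 3.74 -1.41 -0.  ] ang [0. 0. 0.] n>= 0.6
0.15 [-41.   47.4]
xyz [ 4.7  -1.54 -0.  ] ang [0. 0. 0.] n>= 0.8
0.08 [-31.2  48.1]
xyz [ 5.68 -1.61 -0.  ] ang [0. 0. 0.] n>= 0.9
0.03 [-24.2  48.1]
xyz [ 6.38 -1.61 -0.  ] ang [0. 0. 0.] n>= 1.1
0 [-20.  48.]
xyz [ 6.8 -1.6 -0. ] ang [0. 0. 0.] n>= 1.1
-0.01 [-18.9  47.9]
xyz [ 6.91 -1.59 -0.  ] ang [0. 0. 0.] n>= 1.1
```

move_arm(
  moves=[
    {"gripper": -1, "xyz": [-12.4, -3.5, 16.0], "angular": [0, 0, 0]},
    {"gripper": -1, "xyz": [-12.4, -3.5, 16.0], "angular": [0, 0, 0]},
    {"gripper": -1, "xyz": [-12.4, -3.5, 16.0], "angular": [0, 0, 0]},
    {"gripper": -1, "xyz": [-12.4, -3.5, 16.0], "angular": [0, 0, 0]},
    {"gripper": -1, "xyz": [-12.4, -3.5, 20.0], "angular": [0, 0, 0]},
    {"gripper": -1, "xyz": [-12.4, -3.5, 23.1], "angular": [0, 0, 0]},
    {"gripper": -1, "xyz": [-12.4, -3.5, 23.1], "angular": [0, 0, 0]},
    {"gripper": -1, "xyz": [-12.4, -3.5, 23.1], "angular": [0, 0, 0]},
  ],
)

```text
clock: 2.4
position: [463.6, 172.9, 30.4]
ee_rot: [0.999, 0.055, 0.001, -0.0]
contact_force: [-0.2, 0.5, -0.0]
gripper_width: -0.4
```

move_arm(
  moves=[
    {"gripper": -1, "xyz": [0.3, -0.2, 0], "angular": [0, 0, 0]},
    {"gripper": -1, "xyz": [1.0, -0.56, 0], "angular": [0, 0, 0]},
    {"gripper": -1, "xyz": [1.8, -0.9, 0], "angular": [0, 0, 0]},
    {"gripper": -1, "xyz": [2.7, -1.17, 0], "angular": [0, 0, 0]},
    {"gripper": -1, "xyz": [3.7, -1.41, 0], "angular": [0, 0, 0]},
    {"gripper": -1, "xyz": [4.7, -1.54, 0], "angular": [0, 0, 0]},
    {"gripper": -1, "xyz": [5.7, -1.61, 0], "angular": [0, 0, 0]},
    {"gripper": -1, "xyz": [6.3, -1.65, 0], "angular": [0, 0, 0]},
    {"gripper": -1, "xyz": [6.6, -1.65, 0], "angular": [0, 0, 0]},
    {"gripper": -1, "xyz": [6.6, -1.65, 0], "angular": [0, 0, 0]},
  ],
)

```text
clock: 3.65
position: [527.4, 195.1, 29.3]
ee_rot: [0.999, 0.054, 0.0, -0.0]
contact_force: [0.2, -1.2, 0.4]
gripper_width: 0.1
```

Run:
```python
from h import *
a=snap('top','t2'); cv2.imwrite('pics/t2b.png',cv2.resize(a[140:250,170:310],None,fx=5,fy=5,interpolation=cv2.INTER_CUBIC))
```

```text
(no output)
```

View pics/t2b.png

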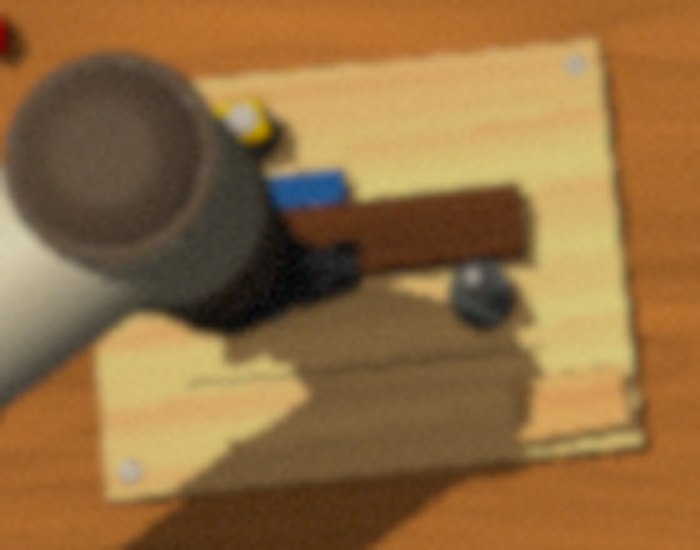

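The plank is nearly parallel to the fence, with its post-end corners at crop (518,187) and (527,255). I'll press a bit further and watch the force.

move_arm(
  moves=[
    {"gripper": -1, "xyz": [0.3, 0, 0], "angular": [0, 0, 0]},
    {"gripper": -1, "xyz": [0.3, 0, 0], "angular": [0, 0, 0]},
    {"gripper": -1, "xyz": [0.3, 0, 0], "angular": [0, 0, 0]},
  ],
)

```text
clock: 4.08
position: [528.0, 194.9, 29.1]
ee_rot: [0.999, 0.053, -0.002, 0.001]
contact_force: [-5.8, 1.9, 2.0]
gripper_width: 0.2
```

Run:
```python
from h import *
def wj(p): c,s=np.cos(JT),np.sin(JT); d=p[:2]-JO; return np.array([c*d[0]+s*d[1],-s*d[0]+c*d[1]])
print(wj(arm.read_state()['position']),[wj(world('t2',170+u/5,140+v/5,42)).round(1) for u,v in((518,187),(527,255))])
```

```text
[-20.54294387  47.85108008] [array([ 27.1, -97.7]), array([-11.4, -98.8])]
```

Flush contact: 5.8 N, and the TCP advances only 0.6 mm of the 3 mm commanded. The plank's centre is at y ≈ -8. I'll retreat and go to the knob next.

Run:
```python
from h import *
C,im,ok=cloud('w1'); P=C[ok]; 
g=P[(P[:,2]>60)&(P[:,1]>300)&(P[:,0]>430)&(P[:,0]<620)]; print('glue w1',g.min(0),g.max(0))
C,im,ok=cloud('top0'); P=C[ok]; g=P[(P[:,2]>60)&(P[:,1]>300)&(P[:,1]<450)&(P[:,0]>430)&(P[:,0]<620)]; print('glue top',g.min(0),g.max(0),np.median(g,0))
s=arm.read_state();print(s['joints'])
piv=np.array([77.3,51.])
def kp(th,z,yth=None):
    yth=th if yth is None else yth
    return jw(*(piv+72*np.array([-np.sin(th),np.cos(th)])),z),tilt(JT-np.pi/2+yth)
go(*kp(.128,150)); a=go(*kp(.128,66))
for th in(.2,.4,.6,.8,1.,1.2,1.4,1.55,1.64,1.69): print(th);go(*kp(th,66,min(th,1.57)),a)
```

```text
glue w1 [469.00836192 412.9151323   60.04965169] [518.30746862 427.05470805  83.55791604]
glue top [465.25534858 410.37676106  60.4280916 ] [522.92351188 449.90825795 173.57463056] [491.00288023 427.98091746 116.97691466]
[ 0.64083892  0.50826494 -0.37924829 -0.0016472  -0.68750031  1.03811492]
xyz [  8.81  -7.45 -12.13] ang [0.004 0.003 1.442] n>= 7.7
xyz [ 8.84 -7.46 -3.73] ang [0.004 0.003 1.442] n>= 7.7
0.2
xyz [0.02 0.52 0.  ] ang [ 0.     0.    -0.072] n>= 0.4
0.4
xyz [0.26 1.93 0.  ] ang [ 0.     0.    -0.272] n>= 1.5
0.6
xyz [0.79 3.27 0.  ] ang [ 0.     0.    -0.472] n>= 2.5
0.8
xyz [1.57 4.48 0.  ] ang [-0.     0.    -0.672] n>= 3.6
1.0
xyz [2.57 5.51 0.  ] ang [ 0.     0.    -0.872] n>= 4.7
1.2
xyz [3.76 6.32 0.  ] ang [-0.     0.    -1.072] n>= 5.7
1.4
xyz [5.08 6.88 0.  ] ang [ 0.     0.    -1.272] n>= 6.8
1.55
xyz [6.13 7.12 0.  ] ang [-0.     0.    -1.422] n>= 7.6
1.64
xyz [6.78 7.19 0.  ] ang [ 0.     0.    -1.442] n>= 7.7
1.69
xyz [7.14 7.2  0.  ] ang [ 0.     0.    -1.442] n>= 7.7
```

move_arm(
  moves=[
    {"gripper": -1, "xyz": [-3, 0, 0], "angular": [0, 0, 0]},
    {"gripper": -1, "xyz": [-3, 0, -6.0], "angular": [0, 0, 0.18]},
    {"gripper": -0.2, "xyz": [-3, 0, -12.1], "angular": [0, 0, 0.36]},
    {"gripper": -0.2, "xyz": [0, -3, -12.1], "angular": [0, 0, 0.54]},
    {"gripper": -0.2, "xyz": [4, -5, -12.1], "angular": [0, 0, 0.72]},
    {"gripper": -0.2, "xyz": [8.8, -7.5, -12.1], "angular": [0, 0, 0.9]},
    {"gripper": -0.2, "xyz": [8.8, -7.5, -12.1], "angular": [0, 0, 1.08]},
    {"gripper": -0.2, "xyz": [8.8, -7.5, -12.1], "angular": [0, 0, 1.26]},
    {"gripper": -0.2, "xyz": [8.8, -7.5, -12.1], "angular": [0, 0, 1.442]},
    {"gripper": -0.2, "xyz": [8.8, -7.5, -12.1], "angular": [0, 0, 1.442]},
  ],
)

```text
clock: 5.32
position: [609.6, 279.4, 150.3]
ee_rot: [0.786, -0.618, 0.0, -0.0]
contact_force: [0.1, -0.7, -0.1]
gripper_width: 34.1
```

Run:
```python
from h import *
a=snap('wrist','w3'); cv2.imwrite('pics/w3b.png',cv2.resize(a,(800,600)))
piv=np.array([77.3,51.])
print(arm.read_state()['gripper_width']);go(jw(*(piv+72*np.array([-np.sin(.128),np.cos(.128)])),66),tilt(JT-np.pi/2+.128))
```

```text
34.241208422448985
xyz [0.05 0.16 8.43] ang [-0.    -0.     0.003] n>= 1.3
```

View pics/w3b.png

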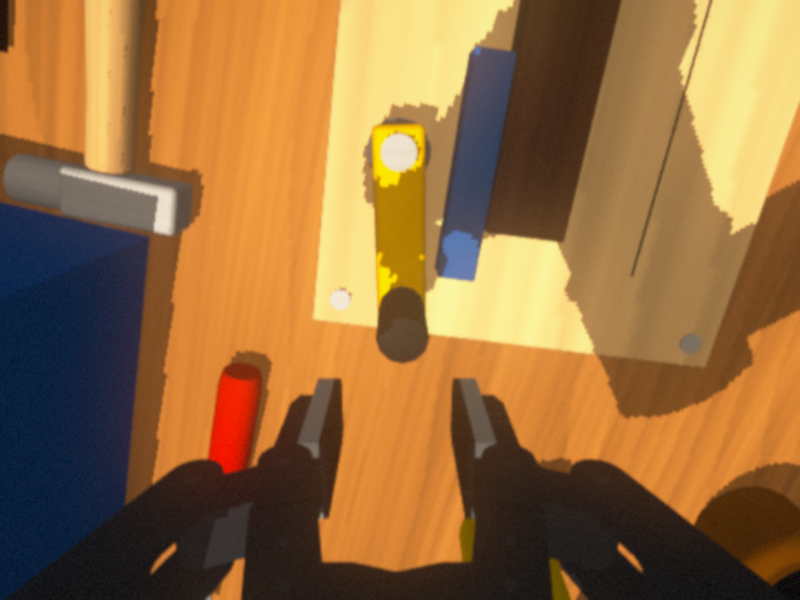

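The knob (402,335) is centred between the fingers (330..465), and the plank lies against the fence. I'll lower, then swing the arm.

move_arm(
  moves=[
    {"gripper": -0.2, "xyz": [0.05, 0.1, 4.5], "angular": [0, 0, 0]},
    {"gripper": -0.2, "xyz": [0.05, 0.1, 8.4], "angular": [0, 0, 0]},
    {"gripper": -0.2, "xyz": [0.05, 0.1, 8.4], "angular": [0, 0, 0]},
  ],
)

```text
clock: 5.75
position: [606.7, 277.3, 63.0]
ee_rot: [0.786, -0.618, -0.001, 0.004]
contact_force: [-0.3, -0.7, -0.8]
gripper_width: 34.0
```

move_arm(
  moves=[
    {"gripper": -0.2, "xyz": [0.02, 0.52, 0], "angular": [0, 0, -0.072]},
    {"gripper": -0.2, "xyz": [0.13, 1.2, 0], "angular": [0, 0, -0.17]},
    {"gripper": -0.2, "xyz": [0.5, 2.6, 0], "angular": [0, 0, -0.34]},
    {"gripper": -0.2, "xyz": [1.0, 3.6, 0], "angular": [0, 0, -0.52]},
    {"gripper": -0.2, "xyz": [1.57, 4.48, 0], "angular": [0, 0, -0.672]},
    {"gripper": -0.2, "xyz": [2.3, 5.25, 0], "angular": [0, 0, -0.82]},
    {"gripper": -0.2, "xyz": [3.2, 5.95, 0], "angular": [0, 0, -0.98]},
    {"gripper": -0.2, "xyz": [4.1, 6.5, 0], "angular": [0, 0, -1.13]},
    {"gripper": -0.2, "xyz": [5.08, 6.88, 0], "angular": [0, 0, -1.272]},
    {"gripper": -0.2, "xyz": [5.08, 6.88, 0], "angular": [0, 0, -1.272]},
  ],
)

```text
clock: 7.0
position: [554.9, 213.6, 68.6]
ee_rot: [0.999, -0.032, 0.002, -0.001]
contact_force: [-0.7, 0.3, 0.3]
gripper_width: 34.4
```

Run:
```python
from h import *
piv=np.array([77.3,51.])
for th in (1.5,1.6,1.69,1.72):go(jw(*(piv+72*np.array([-np.sin(th),np.cos(th)])),66),tilt(JT))
```

```text
xyz [-0.14  0.78  0.26] ang [-0.002 -0.003 -0.171] n>= 0.9
xyz [-0.03  1.49  0.26] ang [-0.002 -0.003 -0.171] n>= 0.9
xyz [0.12 2.12 0.26] ang [-0.002 -0.003 -0.171] n>= 0.9
xyz [0.19 2.33 0.26] ang [-0.002 -0.003 -0.171] n>= 0.9
```

move_arm(
  moves=[
    {"gripper": -0.2, "xyz": [-0.1, 0.8, 0], "angular": [0, 0, -0.17]},
    {"gripper": -0.2, "xyz": [0, 1.5, 0], "angular": [0, 0, -0.17]},
    {"gripper": -0.2, "xyz": [0.1, 2.1, 0], "angular": [0, 0, -0.17]},
    {"gripper": -0.2, "xyz": [0.1, 2.3, 0], "angular": [0, 0, -0.17]},
    {"gripper": -0.2, "xyz": [0.1, 2.3, 0], "angular": [0, 0, -0.17]},
  ],
)

```text
clock: 7.62
position: [553.9, 194.2, 67.1]
ee_rot: [0.999, 0.053, 0.002, -0.003]
contact_force: [-4.5, 12.7, 0.3]
gripper_width: 34.5
```

Run:
```python
from h import *
s=arm.read_state();c,t=np.cos(JT),np.sin(JT);d=s['position'][:2]-JO;print(c*d[0]+t*d[1],-t*d[0]+c*d[1],s['contact_force'],s['gripper_width'])
```

```text
5.067124403377719 44.39625607352792 [-4.54691193 12.74614918  0.26346616] 34.483313160612795
```

Run:
```python
from h import *
yaw=-.525; r=tilt(yaw,np.pi/6,yaw+np.pi); print(r.apply([0,0,1]),r.apply([1,0,0]))
go([432,-290,185],r)
```

```text
[ 0.43266197 -0.2506065  -0.8660254 ] [ 0.74939252 -0.43406319  0.5       ]
xyz [-17.17  46.8  -12.12] ang [-0.171  0.504  0.614] n>= 8.2
```

move_arm(
  moves=[
    {"gripper": -0.2, "xyz": [0, -0.7, 0], "angular": [0, 0, 0]},
    {"gripper": -0.2, "xyz": [0, -0.7, -6], "angular": [0, 0, 0]},
    {"gripper": -0.2, "xyz": [0, -0.7, -12], "angular": [0, 0, 0]},
  ],
)

```text
clock: 8.0
position: [552.3, 196.6, 187.2]
ee_rot: [0.999, 0.053, -0.001, 0.001]
contact_force: [0.1, 0.5, -0.6]
gripper_width: 34.2
```

move_arm(
  moves=[
    {"gripper": 1, "xyz": [-2, 6, 0], "angular": [-0.02, 0.06, 0.08]},
    {"gripper": 1, "xyz": [-17.2, 47.5, -0.1], "angular": [-0.171, 0.504, 0.614]},
    {"gripper": 1, "xyz": [-17.2, 47.5, -0.1], "angular": [-0.171, 0.504, 0.614]},
    {"gripper": 1, "xyz": [-17.2, 47.5, -0.1], "angular": [-0.171, 0.504, 0.614]},
    {"gripper": 1, "xyz": [-17.2, 47.5, -0.1], "angular": [-0.171, 0.504, 0.614]},
    {"gripper": 1, "xyz": [-17.2, 47.5, -0.1], "angular": [-0.171, 0.504, 0.614]},
    {"gripper": 1, "xyz": [-17.2, 47.5, -0.1], "angular": [-0.171, 0.504, 0.614]},
    {"gripper": 1, "xyz": [-17.2, 47.5, -0.1], "angular": [-0.171, 0.504, 0.614]},
    {"gripper": 1, "xyz": [-17.2, 47.5, -0.1], "angular": [-0.171, 0.504, 0.614]},
    {"gripper": 1, "xyz": [-17.2, 47.5, -0.1], "angular": [-0.171, 0.504, 0.614]},
  ],
)

```text
clock: 9.25
position: [431.6, -295.8, 189.9]
ee_rot: [0.933, -0.252, 0.248, 0.069]
contact_force: [1.0, 0.6, -0.4]
gripper_width: 85.3
```

Run:
```python
from h import *
a=snap('wrist','w4'); cv2.imwrite('pics/w4b.png',cv2.resize(a,(800,600)))
b=snap('top','t4'); 
C,im,ok=cloud('w4')
# leaning-face plane by RANSAC on wood-coloured points in rack region
P=C[ok]; c=im[ok].astype(int)
m=(P[:,2]>30)&(P[:,2]<100)&(c[:,2]-c[:,0]>40)&(c[:,1]>90)&(abs(P[:,0]-475)<120)&(abs(P[:,1]+315)<130); P=P[m]
rng=np.random.default_rng(0);best=0
for _ in range(300):
    q=P[rng.choice(len(P),3,False)];n=np.cross(q[1]-q[0],q[2]-q[0]);
    if np.linalg.norm(n)<1e-6: continue
    n/=np.linalg.norm(n); i=abs((P-q[0])@n)<2
    if i.sum()>best:best=i.sum();I=i
q=P[I];m0=q.mean(0);n=np.linalg.svd(q-m0,full_matrices=False)[2][2];n*=np.sign(n[2]);print(len(P),best,m0,n,'lean',np.degrees(np.arccos(n[2])),'yaw',np.arctan2(-n[1],-n[0]))
print(arm.read_state()['position'],arm.read_state()['gripper_width'])
np.save('plane.npy',[m0,n])
```

```text
17639 16620 [ 494.35651174 -314.68859755   62.03887676] [-0.42902098  0.25441727  0.86672536] lean 29.91969340848181 yaw -0.5352700401998064
[ 432.32649249 -294.10267563  189.8707415 ] 85.45161031250345
```

View pics/w4b.png

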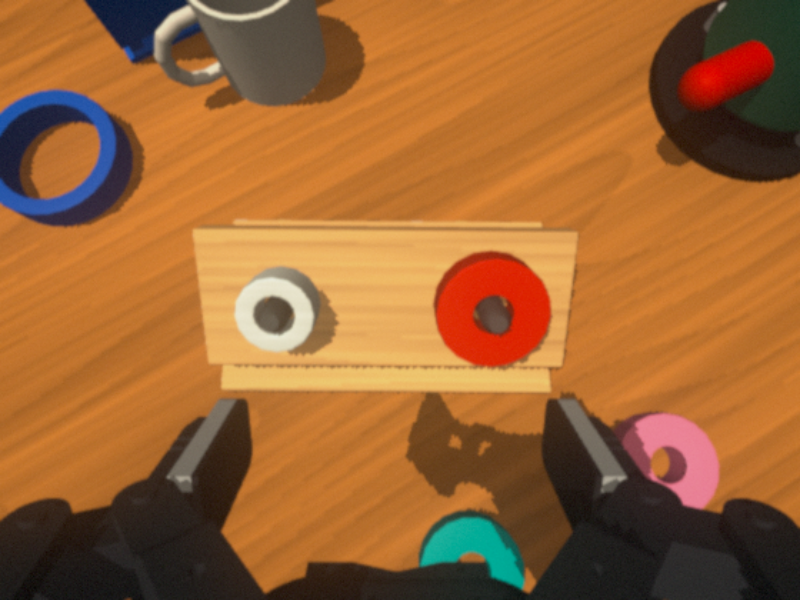

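The rack face holds the red keeper with its top face centred at (493,309), and the aluminium collar at (275,314). The turquoise and pink rings lie on the bench, off the rack, so the choice of red is confirmed. I'll fit circles to the top-face points.

```bash
cat > rk.py <<'E'
from h import *
m0,n=np.load('plane.npy')
yaw=np.arctan2(-n[1],-n[0]); rot=tilt(yaw,np.arccos(n[2]),yaw+np.pi)
def ring(f,hh,red):
    C,im,ok=cloud(f); h=(C-m0)@n; c=im.astype(int)
    m=ok&(abs(h-hh)<4)&((c[...,2]-c[...,1]>90)==red)&(np.linalg.norm(C[...,:2]-[475,-315],axis=-1)<90)
    m=m.astype(np.uint8); k,l,st,ce=cv2.connectedComponentsWithStats(m); i=1+np.argmax(st[1:,4])
    P=C[l==i]; e1=rot.apply([1,0,0]);e2=rot.apply([0,1,0])
    q=np.c_[(P-m0)@e1,(P-m0)@e2].astype(np.float32); (a,b),r=cv2.minEnclosingCircle(q); mid=(q.max(0)+q.min(0))/2
    hm=np.median((P-m0)@n); base=m0+mid[0]*e1+mid[1]*e2
    print('n',len(P),'h',hm.round(1),'r',round(r,1),'ext',(q.max(0)-q.min(0)).round(1),'enc',(a,b),'mid',mid); return base
E
python3 - <<'E'
from rk import *
k=ring('w4',22,True);c=ring('w4',26,False)
print('bases',k,c,'dist',np.linalg.norm(k-c),'dir yaw',np.arctan2(*(c-k)[:2][::-1])-np.pi/2,'z diff',(c-k)[2])
for u,v,h in((493,309,22),(275,314,26)):
    o=world('w4',u*.7,v*.7,0);s=world('w4',u*.7,v*.7,100);d=s-o
    p=o+d*((m0+h*n-o)@n)/(d@n); print('by eye base',p-h*n)
np.save('bases.npy',[k,c])
for b,t in((k,-3),(c,2)):
    print('ring');go(b+n*70,rot);go(b+n*t,rot)
E
```

```text
n 4231 h 22.0 r 31.9 ext [63.4 62.4] enc (-5.655824184417725, 69.27005767822266) mid [-5.5750895 68.865654 ]
n 1801 h 25.8 r 22.0 ext [43.7 43.3] enc (-5.5761027336120605, -50.409481048583984) mid [ -5.4341764 -50.39022  ]
bases [ 455.07376439 -371.45736515   59.258102  ] [ 516.00805551 -268.94399667   59.32838739] dist 119.2559578853245 dir yaw -0.5362941644763115 z diff 0.07028539071043838
by eye base [ 457.48667622 -372.94188109   60.88823348]
by eye base [ 516.30357006 -269.90587656   59.75701313]
ring
xyz [-1.46  5.48  7.26] ang [-0.001  0.002  0.013] n>= 1.5
xyz [-1.44  5.48 14.56] ang [-0.001  0.002  0.013] n>= 2.5
ring
xyz [-1.29 -6.44  7.27] ang [-0.001  0.002  0.013] n>= 1.6
xyz [-1.28 -6.44 14.07] ang [-0.001  0.002  0.013] n>= 2.5
```

move_arm(
  moves=[
    {"gripper": 1, "xyz": [-1.45, 5.5, 3], "angular": [0, 0, 0.013]},
    {"gripper": 1, "xyz": [-1.45, 5.5, 6], "angular": [0, 0, 0.013]},
    {"gripper": 1, "xyz": [-1.45, 5.5, 7.3], "angular": [0, 0, 0.013]},
    {"gripper": 1, "xyz": [-1.45, 5.5, 7.3], "angular": [0, 0, 0.013]},
    {"gripper": 1, "xyz": [-1.45, 5.5, 7.3], "angular": [0, 0, 0.013]},
  ],
)

```text
clock: 9.98
position: [423.2, -363.8, 134.4]
ee_rot: [0.936, -0.251, 0.24, 0.05]
contact_force: [-0.6, -1.2, -0.4]
gripper_width: 85.5
```

Run:
```python
from rk import *
k,c=np.load('bases.npy'); a=go(k+n*70,rot); go(k+n*-2,rot)
```

```text
xyz [-1.   -0.94  1.13] ang [-0.032  0.028  0.002] n>= 0.3
xyz [-0.8  -0.71  8.32] ang [-0.032  0.028  0.002] n>= 1.3
```

move_arm(
  moves=[
    {"gripper": 1, "xyz": [0, 0, 0], "angular": [0, 0, 0]},
    {"gripper": 1, "xyz": [0, 0, 0], "angular": [0, 0, 0]},
    {"gripper": 1, "xyz": [0, 0, 0], "angular": [0, 0, 0]},
  ],
)

```text
clock: 10.35
position: [423.3, -364.3, 134.5]
ee_rot: [0.936, -0.252, 0.24, 0.05]
contact_force: [-1.1, 0.5, 0.0]
gripper_width: 85.5
```

Run:
```python
from rk import *
k,c=np.load('bases.npy'); a=go(k+n*70,rot); go(k+n*-2,rot); print(arm.read_state()['joints'])
```

```text
xyz [-1.04 -0.97  1.13] ang [-0.032  0.027  0.001] n>= 0.3
xyz [-0.85 -0.74  8.32] ang [-0.032  0.027  0.001] n>= 1.3
[-0.40946721  0.20150966 -0.71563194  0.17683674 -0.16052645  1.28692336]
```

```bash
cat >> rk.py <<'E'
L=.26; rot2=tilt(yaw,L,yaw+np.pi); a2=-rot2.apply([0,0,1])
E
python3 - <<'E'
from rk import *
k,c=np.load('bases.npy'); M=k+11*n-13*a2; print(M); r=go(M+n*60,rot2); go(M,rot2,r)
E
```

```text
[ 453.2291317  -370.36346431   56.22901125]
xyz [-1.35 -0.94  2.29] ang [-0.031 -0.235  0.005] n>= 1.3
xyz [1.56 0.   5.79] ang [0. 0. 0.] n>= 1.0
```

move_arm(
  moves=[
    {"gripper": 1, "xyz": [-1.35, -0.95, 0], "angular": [-0.016, -0.12, 0]},
    {"gripper": 1, "xyz": [-1.35, -0.95, 1], "angular": [-0.031, -0.235, 0.005]},
    {"gripper": 1, "xyz": [-1.35, -0.95, 1], "angular": [-0.031, -0.235, 0.005]},
    {"gripper": 1, "xyz": [-1.35, -0.95, 1], "angular": [-0.031, -0.235, 0.005]},
    {"gripper": 1, "xyz": [-1.35, -0.95, 1], "angular": [-0.031, -0.235, 0.005]},
  ],
)

```text
clock: 10.98
position: [420.9, -352.0, 118.9]
ee_rot: [0.956, -0.262, 0.125, 0.034]
contact_force: [-0.1, -0.5, -0.3]
gripper_width: 85.6
```

Run:
```python
from rk import *
k,c=np.load('bases.npy'); M=k+11*n-13*a2; r=go(M+n*60,rot2); go(M,rot2); print(arm.read_state()['joints'])
```

```text
xyz [ 0.42 -0.07  1.22] ang [-0.     0.001 -0.   ] n>= 0.2
xyz [ 1.98 -0.07  7.01] ang [-0.     0.001 -0.   ] n>= 1.2
[-0.3795408   0.26553347 -0.5534271   0.08298625 -0.49705417  1.34671069]
```

move_arm(
  moves=[
    {"gripper": 1, "xyz": [0.45, -0.07, 1.3], "angular": [0, 0, 0]},
    {"gripper": 1, "xyz": [0.7, -0.07, 2.3], "angular": [0, 0, 0]},
    {"gripper": 1, "xyz": [1.0, -0.07, 3.4], "angular": [0, 0, 0]},
    {"gripper": 1, "xyz": [1.4, -0.07, 4.8], "angular": [0, 0, 0]},
    {"gripper": 1, "xyz": [1.7, -0.07, 6.0], "angular": [0, 0, 0]},
    {"gripper": 1, "xyz": [1.98, -0.07, 7.0], "angular": [0, 0, 0]},
    {"gripper": 1, "xyz": [1.98, -0.07, 7.0], "angular": [0, 0, 0]},
    {"gripper": 1, "xyz": [1.98, -0.07, 7.0], "angular": [0, 0, 0]},
  ],
)

```text
clock: 11.98
position: [454.5, -370.7, 56.8]
ee_rot: [0.956, -0.262, 0.125, 0.034]
contact_force: [0.0, 0.3, -0.6]
gripper_width: 85.4
```

Run:
```python
from rk import *
k,c=np.load('bases.npy'); M=k+11*n-13*a2; go(M,rot2); print(arm.read_state()['joints'][4],arm.read_state()['contact_force'])
```

```text
xyz [-0.14  0.03  0.02] ang [-0. -0. -0.] n>= 0.0
-0.3651170598272697 [ 0.03357811  0.28860426 -0.58229598]
```

Positioned. Closing the gripper.

move_arm(
  moves=[
    {"gripper": -1, "xyz": [-0.1, 0, 0], "angular": [0, 0, 0]},
    {"gripper": -1, "xyz": [-0.1, 0, 0], "angular": [0, 0, 0]},
    {"gripper": -1, "xyz": [-0.1, 0, 0], "angular": [0, 0, 0]},
    {"gripper": -1, "xyz": [-0.1, 0, 0], "angular": [0, 0, 0]},
    {"gripper": -1, "xyz": [-0.1, 0, 0], "angular": [0, 0, 0]},
    {"gripper": -1, "xyz": [-0.1, 0, 0], "angular": [0, 0, 0]},
  ],
)

```text
clock: 12.72
position: [453.3, -370.0, 57.7]
ee_rot: [0.956, -0.262, 0.125, 0.034]
contact_force: [-2.2, 4.3, 6.4]
gripper_width: 62.7
```

Run:
```python
from rk import *
s=arm.read_state(); print(s['contact_force'],s['gripper_width']); r=(s['position'],R.from_quat(s['ee_rot'])); go(s['position']+n*60,r[1],r)
```

```text
[-2.1668328   4.2789207   6.35321843] 62.71585559463814
xyz [-1.55 -0.   -5.8 ] ang [0. 0. 0.] n>= 1.0
```

move_arm(
  moves=[
    {"gripper": -1, "xyz": [-0.26, 0, -0.97], "angular": [0, 0, 0]},
    {"gripper": -1, "xyz": [-0.52, 0, -1.93], "angular": [0, 0, 0]},
    {"gripper": -1, "xyz": [-0.78, 0, -2.9], "angular": [0, 0, 0]},
    {"gripper": -1, "xyz": [-1.04, 0, -3.87], "angular": [0, 0, 0]},
    {"gripper": -1, "xyz": [-1.3, 0, -4.83], "angular": [0, 0, 0]},
    {"gripper": -1, "xyz": [-1.55, 0, -5.8], "angular": [0, 0, 0]},
    {"gripper": -1, "xyz": [-1.55, 0, -5.8], "angular": [0, 0, 0]},
  ],
)

```text
clock: 13.6
position: [428.0, -355.0, 109.4]
ee_rot: [0.956, -0.262, 0.126, 0.034]
contact_force: [-0.7, 1.0, -1.2]
gripper_width: 62.5
```

Run:
```python
from rk import *
snap('wrist','w5');snap('side','s5')
a=cv2.imread('pics/w5.png');b=cv2.imread('pics/s5.png')[250:400,220:380]
cv2.imwrite('pics/w5b.png',np.hstack([cv2.resize(a,(480,360)),cv2.resize(b,(320,360))]))
# ring pose in tool frame from red wrist-cloud points
s=arm.read_state();r=R.from_quat(s['ee_rot'])
C,im,ok=cloud('w5');c=im.astype(int);m=ok&(c[...,2]-c[...,1]>90)&(np.linalg.norm(C-s['position'],axis=-1)<70)
P=r.inv().apply(C[m]-s['position']);print(len(P),P.min(0),P.max(0))
rng=np.random.default_rng(0);best=0
for _ in range(400):
    q=P[rng.choice(len(P),3,False)];w=np.cross(q[1]-q[0],q[2]-q[0])
    if np.linalg.norm(w)<1: continue
    w/=np.linalg.norm(w);i=abs((P-q[0])@w)<1.2
    if i.sum()>best:best=i.sum();I=i
q=P[I];mm=q.mean(0);w=np.linalg.svd(q-mm,full_matrices=False)[2][2];w*=-np.sign(w[2]);print('top plane',best,w,'pts ctr',mm,'extent',q.min(0),q.max(0),'lean about y',np.arctan2(w[0],-w[2]))
```

```text
17551 [-32.33743641 -31.01480181 -31.81640618] [33.21117338 31.04076425 60.53882432]
top plane 11808 [-0.2593131  -0.00119526 -0.96579257] pts ctr [  1.38665919  -0.06399892 -24.00903068] extent [-32.33743641 -31.01480181 -31.81640618] [ 28.83581799  31.04076425 -13.70796877] lean about y -0.26231109534989644
```

View pics/w5b.png

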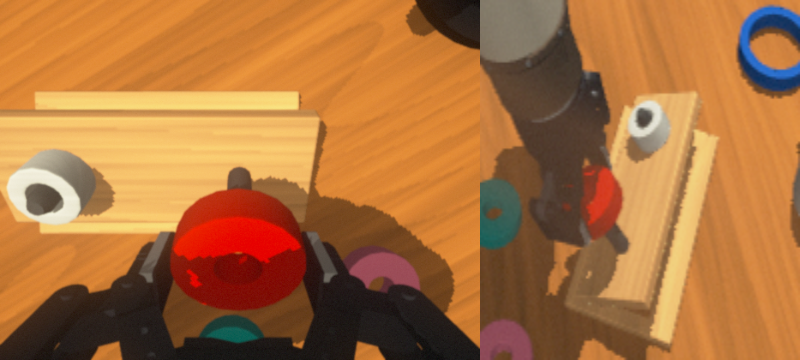

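The keeper is gripped well: the top plane is 15° off in the tool frame as planned, and its centre is at tool (1.1, 0, -12.6). Now I'll hover short of the post to look at it.

Run:
```python
from h import *
rot=tilt(JT,-.262,JT+np.pi); print(rot.apply([-.2593,0,-.9658]))
go(jw(-90,-70,160),rot)
for f in('w1','t4','top0','t2'):
    C,im,ok=cloud(f);p=jw(-29.5,-70,0)
    m=ok&(C[...,2]>52)&(C[...,2]<100)&(np.hypot(C[...,0]-p[0],C[...,1]-p[1])<20); P=C[m]
    if len(P): print(f,len(P),P.min(0).round(1),P.max(0).round(1),'tip',P[P[:,2]>P[:,2].max()-6].mean(0).round(1),p)
```

```text
[-2.94792572e-04 -3.19619626e-05  1.00000302e+00]
xyz [-16.   -38.8   -9.57] ang [-0.001 -0.504 -0.65 ] n>= 6.9
w1 375 [524.2  70.4  52.1] [538.7  85.5  97.8] tip [532.5  78.8  94.8] [531.81718877  76.72803332   0.        ]
t4 36 [525.2  68.   53.9] [539.6  80.5  98.3] tip [531.6  74.9  95.6] [531.81718877  76.72803332   0.        ]
top0 38 [524.8  67.8  55.1] [539.6  80.4  97.8] tip [531.4  74.9  94.5] [531.81718877  76.72803332   0.        ]
t2 36 [525.4  67.9  56.2] [538.9  80.6  98.5] tip [531.6  74.9  95.5] [531.81718877  76.72803332   0.        ]
```

move_arm(
  moves=[
    {"gripper": -1, "xyz": [-2, 0, -6], "angular": [0, 0, 0]},
    {"gripper": -1, "xyz": [-16, -38.8, -9.6], "angular": [0, -0.504, -0.65]},
    {"gripper": -1, "xyz": [-16, -38.8, -9.6], "angular": [0, -0.504, -0.65]},
    {"gripper": -1, "xyz": [-16, -38.8, -9.6], "angular": [0, -0.504, -0.65]},
    {"gripper": -1, "xyz": [-16, -38.8, -9.6], "angular": [0, -0.504, -0.65]},
    {"gripper": -1, "xyz": [-16, -38.8, -9.6], "angular": [0, -0.504, -0.65]},
    {"gripper": -1, "xyz": [-16, -38.8, -9.6], "angular": [0, -0.504, -0.65]},
    {"gripper": -1, "xyz": [-16, -38.8, -9.6], "angular": [0, -0.504, -0.65]},
    {"gripper": -1, "xyz": [-16, -38.8, -9.6], "angular": [0, -0.504, -0.65]},
    {"gripper": -1, "xyz": [-16, -38.8, -9.6], "angular": [0, -0.504, -0.65]},
  ],
)

```text
clock: 14.95
position: [471.3, 69.9, 159.7]
ee_rot: [0.99, 0.053, -0.131, 0.007]
contact_force: [-0.2, -0.6, -0.2]
gripper_width: 62.5
```

```bash
cat > look.py <<'E'
from h import *
import sys
def look(f,red=True,thick=22,post=None):
    s=arm.read_state();r=R.from_quat(s['ee_rot']);im=snap('wrist',f);C,im,ok=cloud(f)
    p=jw(-29.5,-70,0);c=im.astype(int)
    colr=c[...,2]-c[...,1]>90
    m=ok&(C[...,2]>52)&(C[...,2]<99)&(np.hypot(C[...,0]-p[0],C[...,1]-p[1])<16)&~colr;P=C[m]
    if len(P): print('post pts',len(P),P.min(0).round(1),P.max(0).round(1))
    for z0 in range(52,88,8):
        q=P[(P[:,2]>=z0)&(P[:,2]<z0+8)]
        if len(q)>10:
            # known radius 7.5 axis fit to visible surface
            from scipy.optimize import least_squares
            o=least_squares(lambda a:np.hypot(q[:,0]-a[0],q[:,1]-a[1])-7.5,q[:,:2].mean(0)-[3,0],loss='soft_l1').x;print(z0,len(q),o.round(1))
    Q=r.inv().apply(C.reshape(-1,3)-s['position']).reshape(C.shape)
    m=ok&(np.linalg.norm(Q-[0,0,-12],axis=-1)<45)&((colr) if red else ((c.max(-1)-c.min(-1)<40)&(c.min(-1)>110)))
    P=Q[m];rng=np.random.default_rng(0);best=0
    for _ in range(400):
        q=P[rng.choice(len(P),3,False)];w=np.cross(q[1]-q[0],q[2]-q[0])
        if np.linalg.norm(w)<1: continue
        w/=np.linalg.norm(w)
        if abs(w[2])<.8: continue
        i=abs((P-q[0])@w)<1.2
        if i.sum()>best:best=i.sum();I=i
    q=P[I];mm=q.mean(0);w=np.linalg.svd(q-mm,full_matrices=False)[2][2];w*=-np.sign(w[2])
    e=np.array([w[2],0,-w[0]])*-1;e/=np.linalg.norm(e); u=(q-mm)@e
    T=mm+e*(u.max()+u.min())/2; T[1]=(q[:,1].max()+q[:,1].min())/2
    ctr=T-w*thick/2
    print('ring n',best,'axis tool',w.round(3),'world',r.apply(w).round(3),'span',round(u.max()-u.min(),1),round(np.ptp(q[:,1]),1),'ctr tool',ctr.round(1),'ctr world',(r.apply(ctr)+s['position']).round(1))
    print('tcp',s['position'].round(1),s['clock'],s['gripper_width'])
E
python3 -c "
from look import *
look('w6')"
```

```text
post pts 967 [524.2  70.4  52.2] [539.   85.3  97.8]
52 69 [531.   77.9]
60 75 [531.   77.9]
68 86 [531.   77.8]
76 97 [531.1  77.9]
84 359 [530.1  77.8]
ring n 11883 axis tool [-0.257 -0.    -0.966] world [ 0.003 -0.     1.   ] span 64.0 62.0 ctr tool [  0.   -0.1 -11.2] ctr world [474.2  70.3 170.6]
tcp [471.3  69.9 159.7] 14.95 62.51344624590104
```

The wrist camera puts the post axis at (531.2, 77.9), consistent at all heights; the top camera reads y about 3 mm lower. The ring's axis is vertical. I'll trust the wrist, since it sees both the ring and the post.

Run:
```python
from h import *
s=arm.read_state();r=R.from_quat(s['ee_rot'])
a=go([528.4,77.5,110],r); b=go([528.4,77.5,44],r,a); go([528.4,77.5,44],r)
```

```text
xyz [ 6.87 -0.19  3.32] ang [0. 0. 0.] n>= 1.2
xyz [1.72 0.   6.37] ang [0. 0. 0.] n>= 1.1
xyz [ 8.58 -0.18  9.69] ang [0. 0. 0.] n>= 2.1
```

move_arm(
  moves=[
    {"gripper": -1, "xyz": [3.4, -0.1, 0.9], "angular": [0, 0, 0]},
    {"gripper": -1, "xyz": [6.9, -0.19, 3.3], "angular": [0, 0, 0]},
    {"gripper": -1, "xyz": [6.9, -0.19, 3.3], "angular": [0, 0, 0]},
    {"gripper": -1, "xyz": [6.9, -0.19, 3.3], "angular": [0, 0, 0]},
    {"gripper": -1, "xyz": [6.9, -0.19, 3.3], "angular": [0, 0, 0]},
  ],
)

```text
clock: 15.62
position: [529.1, 78.0, 111.8]
ee_rot: [0.99, 0.053, -0.13, 0.006]
contact_force: [-0.5, 0.1, -0.5]
gripper_width: 62.5
```

Run:
```python
from look import *
look('w7')
s=arm.read_state();r=R.from_quat(s['ee_rot'])
go([528.4,77.5,80],r);go([528.4,77.5,46],r)
b=snap('side','s7')[120:260,200:380];a=cv2.imread('pics/w7.png')
cv2.imwrite('pics/w7b.png',np.hstack([cv2.resize(a,(400,300)),cv2.resize(b,(386,300))]))
```

```text
post pts 590 [530.9  70.5  52. ] [539.8  85.3  77.3]
52 176 [531.   77.9]
60 206 [531.   77.9]
68 190 [531.1  77.9]
76 18 [531.3  77.9]
ring n 11788 axis tool [-0.256 -0.001 -0.967] world [ 0.001 -0.001  1.   ] span 63.9 62.1 ctr tool [ -0.   -0.2 -11.2] ctr world [531.9  78.5 122.6]
tcp [529.1  78.  111.8] 15.625 62.49034934122122
xyz [0.74 0.06 3.09] ang [0. 0. 0.] n>= 0.5
xyz [1.62 0.07 6.38] ang [0. 0. 0.] n>= 1.1
```

View pics/w7b.png

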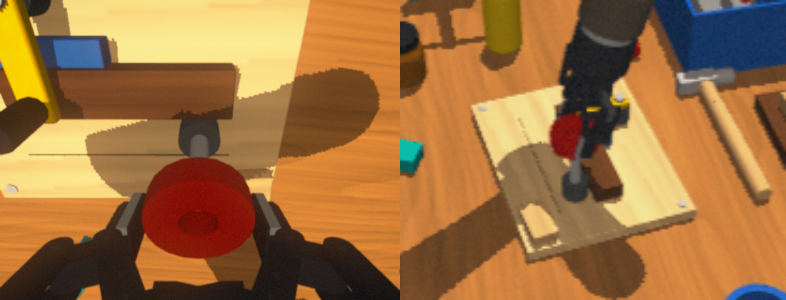

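move_arm(
  moves=[
    {"gripper": -1, "xyz": [0.2, 0.06, 1.0], "angular": [0, 0, 0]},
    {"gripper": -1, "xyz": [0.47, 0.06, 2.0], "angular": [0, 0, 0]},
    {"gripper": -1, "xyz": [0.74, 0.06, 3.0], "angular": [0, 0, 0]},
    {"gripper": -1, "xyz": [1.0, 0.06, 4.0], "angular": [0, 0, 0]},
    {"gripper": -1, "xyz": [1.27, 0.06, 5.0], "angular": [0, 0, 0]},
    {"gripper": -1, "xyz": [1.4, 0.06, 5.6], "angular": [0, 0, 0]},
    {"gripper": -1, "xyz": [1.4, 0.06, 5.6], "angular": [0, 0, 0]},
  ],
)

```text
clock: 16.6
position: [527.9, 77.6, 52.3]
ee_rot: [0.99, 0.053, -0.131, 0.007]
contact_force: [-0.4, 0.4, -1.5]
gripper_width: 62.5
```

move_arm(
  moves=[
    {"gripper": -1, "xyz": [0.1, 0, 0.35], "angular": [0, 0, 0]},
    {"gripper": -1, "xyz": [0.18, 0, 0.65], "angular": [0, 0, 0]},
    {"gripper": -1, "xyz": [0.22, 0, 0.85], "angular": [0, 0, 0]},
    {"gripper": -1, "xyz": [0.22, 0, 0.85], "angular": [0, 0, 0]},
  ],
)

```text
clock: 17.1
position: [528.2, 77.8, 44.5]
ee_rot: [0.99, 0.054, -0.13, 0.007]
contact_force: [-0.6, -0.2, 2.2]
gripper_width: 62.2
```

move_arm(
  moves=[
    {"gripper": -1, "xyz": [0.03, 0, 0.12], "angular": [0, 0, 0]},
    {"gripper": -1, "xyz": [0.03, 0, 0.12], "angular": [0, 0, 0]},
    {"gripper": 1, "xyz": [0.03, 0, 0.12], "angular": [0, 0, 0]},
    {"gripper": 1, "xyz": [0.03, 0, 0.12], "angular": [0, 0, 0]},
    {"gripper": 1, "xyz": [0.03, 0, 0.12], "angular": [0, 0, 0]},
    {"gripper": 1, "xyz": [0.03, 0, 0.12], "angular": [0, 0, 0]},
    {"gripper": 1, "xyz": [-0.5, 0, -2], "angular": [0, 0, 0]},
    {"gripper": 1, "xyz": [-1.6, 0, -6], "angular": [0, 0, 0]},
    {"gripper": 1, "xyz": [-2.6, 0, -10], "angular": [0, 0, 0]},
    {"gripper": 1, "xyz": [-2.6, 0, -10], "angular": [0, 0, 0]},
  ],
)

```text
clock: 18.35
position: [531.1, 78.3, 150.8]
ee_rot: [0.99, 0.054, -0.127, 0.006]
contact_force: [-0.2, 0.2, -0.2]
gripper_width: 85.4
```

Run:
```python
from look import *
im=snap('wrist','w8');C,im,ok=cloud('w8');c=im.astype(int)
m=ok&(c[...,2]-c[...,1]>90)&(np.hypot(C[...,0]-531,C[...,1]-78)<45)&(C[...,2]<110);P=C[m];q=P[P[:,2]>np.median(P[:,2])-3]
print(len(P),'z med',np.median(P[:,2]),'ext',q.min(0),q.max(0),(q.min(0)+q.max(0))/2)
from rk import *
k,cc=np.load('bases.npy');rr=tilt(yaw,.262,yaw+np.pi);M=cc+13*n-15*a2;print(M)
go(M+n*60,rr);print(arm.read_state()['gripper_width'])
```

```text
5757 z med 66.29519014688944 ext [500.96812381  47.97891963  63.30271594] [563.28707899 109.06480445  68.78629223] [532.1276014   78.52186204  66.04450408]
[ 513.74762672 -267.60352116   56.0999674 ]
xyz [-6.41 32.41  5.82] ang [-0.003  0.503  0.65 ] n>= 5.4
85.36158624887497
```

Keeper is home: its top is at z 66.3 (expected 66) and its centre is about 1 mm off the post axis. Next is the collar.

Run:
```python
from rk import *
k,cc=np.load('bases.npy');M=cc+13*n-10*a2;print(M)
a=go(M+n*70,rot2)
```

```text
[ 512.64201206 -266.9478715    60.93191729]
xyz [-7.24 32.03  4.64] ang [-0.003  0.501  0.65 ] n>= 5.3
```

move_arm(
  moves=[
    {"gripper": 1, "xyz": [-1, 3, -2], "angular": [0, 0.05, 0.06]},
    {"gripper": 1, "xyz": [-3, 9, -2], "angular": [0, 0.15, 0.18]},
    {"gripper": 1, "xyz": [-7.24, 32.0, 4.6], "angular": [0, 0.501, 0.65]},
    {"gripper": 1, "xyz": [-7.24, 32.0, 4.6], "angular": [0, 0.501, 0.65]},
    {"gripper": 1, "xyz": [-7.24, 32.0, 4.6], "angular": [0, 0.501, 0.65]},
    {"gripper": 1, "xyz": [-7.24, 32.0, 4.6], "angular": [0, 0.501, 0.65]},
    {"gripper": 1, "xyz": [-7.24, 32.0, 4.6], "angular": [0, 0.501, 0.65]},
    {"gripper": 1, "xyz": [-7.24, 32.0, 4.6], "angular": [0, 0.501, 0.65]},
    {"gripper": 1, "xyz": [-7.24, 32.0, 4.6], "angular": [0, 0.501, 0.65]},
    {"gripper": 1, "xyz": [-7.24, 32.0, 4.6], "angular": [0, 0.501, 0.65]},
  ],
)

```text
clock: 19.65
position: [482.6, -248.1, 121.5]
ee_rot: [0.957, -0.261, 0.124, 0.034]
contact_force: [1.1, 0.1, 0.1]
gripper_width: 85.3
```

Run:
```python
from rk import *
k,cc=np.load('bases.npy');M=cc+13*n-10*a2
go(M+n*70,rot2);go(M+n*35,rot2);go(M,rot2);print(arm.read_state()['joints'][4])
```

```text
xyz [0.06 0.09 0.01] ang [-0.     0.003  0.002] n>= 0.0
xyz [0.97 0.09 3.38] ang [-0.     0.003  0.002] n>= 0.6
xyz [1.89 0.09 6.76] ang [-0.     0.003  0.002] n>= 1.1
-0.47807446350910754
```

move_arm(
  moves=[
    {"gripper": 1, "xyz": [0.4, 0.09, 1.2], "angular": [0, 0.003, 0]},
    {"gripper": 1, "xyz": [0.8, 0.09, 2.6], "angular": [0, 0.003, 0]},
    {"gripper": 1, "xyz": [1.2, 0.09, 4.1], "angular": [0, 0.003, 0]},
    {"gripper": 1, "xyz": [1.6, 0.09, 5.6], "angular": [0, 0.003, 0]},
    {"gripper": 1, "xyz": [1.85, 0.09, 6.7], "angular": [0, 0.003, 0]},
    {"gripper": 1, "xyz": [1.85, 0.09, 6.7], "angular": [0, 0.003, 0]},
    {"gripper": 1, "xyz": [1.85, 0.09, 6.7], "angular": [0, 0.003, 0]},
  ],
)

```text
clock: 20.52
position: [511.5, -267.9, 61.4]
ee_rot: [0.956, -0.262, 0.125, 0.035]
contact_force: [0.1, -0.1, -0.2]
gripper_width: 85.5
```

move_arm(
  moves=[
    {"gripper": -1, "xyz": [0, 0, 0], "angular": [0, 0, 0]},
    {"gripper": -1, "xyz": [0, 0, 0], "angular": [0, 0, 0]},
    {"gripper": -1, "xyz": [0, 0, 0], "angular": [0, 0, 0]},
    {"gripper": -1, "xyz": [0, 0, 0], "angular": [0, 0, 0]},
    {"gripper": -1, "xyz": [0, 0, 0], "angular": [0, 0, 0]},
    {"gripper": -1, "xyz": [0, 0, 0], "angular": [0, 0, 0]},
    {"gripper": -1, "xyz": [0, 0, 0], "angular": [0, 0, 0]},
  ],
)

```text
clock: 21.4
position: [511.5, -267.7, 62.2]
ee_rot: [0.956, -0.262, 0.126, 0.035]
contact_force: [-3.1, 2.2, 5.8]
gripper_width: 42.3
```

Run:
```python
from rk import *
k,cc=np.load('bases.npy');M=cc+13*n-10*a2
go(M,rot2)
```

```text
xyz [ 0.02 -0.12  0.14] ang [ 0.    -0.001  0.   ] n>= 0.0
```

Gripped (42.3 mm). I'll pull it off along the spindle, then measure the grip.

move_arm(
  moves=[
    {"gripper": -1, "xyz": [-0.26, 0, -0.97], "angular": [0, 0, 0]},
    {"gripper": -1, "xyz": [-0.52, 0, -1.93], "angular": [0, 0, 0]},
    {"gripper": -1, "xyz": [-0.78, 0, -2.9], "angular": [0, 0, 0]},
    {"gripper": -1, "xyz": [-1.04, 0, -3.87], "angular": [0, 0, 0]},
    {"gripper": -1, "xyz": [-1.3, 0, -4.83], "angular": [0, 0, 0]},
    {"gripper": -1, "xyz": [-1.55, 0, -5.8], "angular": [0, 0, 0]},
    {"gripper": -1, "xyz": [-1.55, 0, -5.8], "angular": [0, 0, 0]},
  ],
)

```text
clock: 22.28
position: [486.0, -252.4, 114.3]
ee_rot: [0.956, -0.262, 0.126, 0.034]
contact_force: [0.0, -0.0, -1.3]
gripper_width: 42.2
```

Run:
```python
from look import *
look('w9',False,26)
rot=tilt(JT,-.262,JT+np.pi)
go(jw(-90,-70,175),rot)
```

```text
ring n 2064 axis tool [-0.239 -0.002 -0.971] world [-0.413  0.247  0.876] span 36.8 40.0 ctr tool [ 3.7  0.3 -9.3] ctr world [ 486.8 -253.3  124.3]
tcp [ 486.  -252.4  114.3] 22.275 42.18453311026907
xyz [-15.5  -27.03 -10.48] ang [-0.    -0.505 -0.65 ] n>= 5.3
```

move_arm(
  moves=[
    {"gripper": -1, "xyz": [-2, 0, -6], "angular": [0, 0, 0]},
    {"gripper": -1, "xyz": [-15.5, -27.0, -10.5], "angular": [0, -0.5, -0.65]},
    {"gripper": -1, "xyz": [-15.5, -27.0, -10.5], "angular": [0, -0.5, -0.65]},
    {"gripper": -1, "xyz": [-15.5, -27.0, -10.5], "angular": [0, -0.5, -0.65]},
    {"gripper": -1, "xyz": [-15.5, -27.0, -10.5], "angular": [0, -0.5, -0.65]},
    {"gripper": -1, "xyz": [-15.5, -27.0, -10.5], "angular": [0, -0.5, -0.65]},
    {"gripper": -1, "xyz": [-15.5, -27.0, -10.5], "angular": [0, -0.5, -0.65]},
    {"gripper": -1, "xyz": [-15.5, -27.0, -10.5], "angular": [0, -0.5, -0.65]},
    {"gripper": -1, "xyz": [-15.5, -27.0, -10.5], "angular": [0, -0.5, -0.65]},
  ],
)

```text
clock: 23.45
position: [471.1, 68.9, 174.6]
ee_rot: [0.99, 0.052, -0.129, 0.008]
contact_force: [-0.2, 0.1, -0.6]
gripper_width: 42.5
```

```bash
sed -i 's/c.min(-1)>110/c.min(-1)>50/' look.py
python3 - <<'E'
from look import *
look('w10',False,26)
cv2.imwrite('pics/w10b.png',cv2.resize(cv2.imread('pics/w10.png'),(800,600)))
E
```

```text
post pts 848 [522.2  67.6  52. ] [542.1  89.1  98.1]
52 90 [530.7  78.5]
60 77 [531.   77.7]
68 68 [531.   77.8]
76 78 [531.   77.9]
84 287 [529.8  77.7]
ring n 4684 axis tool [-0.252 -0.001 -0.968] world [0.004 0.003 1.   ] span 42.5 58.9 ctr tool [ 1.  -0.3 -8.3] ctr world [474.1  69.5 182.4]
tcp [471.1  68.9 174.6] 23.45 42.522501167274434
```

View pics/w10b.png

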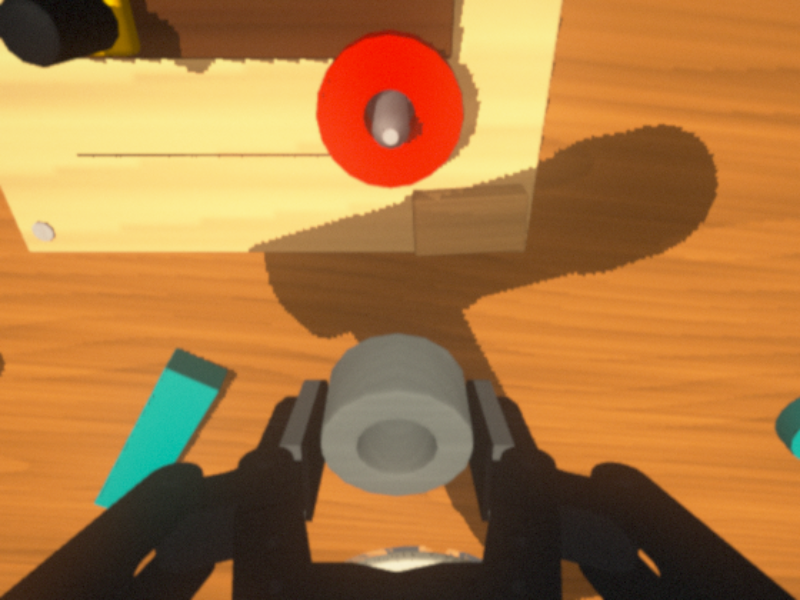

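The collar is held upright and the keeper sits flat around the post. I'll move over the post.

Run:
```python
from h import *
s=arm.read_state();r=R.from_quat(s['ee_rot'])
a=go([528.2,77.5,114],r); go([528.2,77.5,80],r,a)
```

```text
xyz [ 7.13 -0.27  4.4 ] ang [0. 0. 0.] n>= 1.3
xyz [ 0.87 -0.    3.29] ang [0. 0. 0.] n>= 0.5
```

move_arm(
  moves=[
    {"gripper": -1, "xyz": [4.2, -0.2, 1.1], "angular": [0, 0, 0]},
    {"gripper": -1, "xyz": [6.4, -0.27, 2.0], "angular": [0, 0, 0]},
    {"gripper": -1, "xyz": [7.1, -0.27, 4.4], "angular": [0, 0, 0]},
    {"gripper": -1, "xyz": [7.1, -0.27, 4.4], "angular": [0, 0, 0]},
    {"gripper": -1, "xyz": [7.1, -0.27, 4.4], "angular": [0, 0, 0]},
  ],
)

```text
clock: 24.12
position: [528.6, 78.1, 115.1]
ee_rot: [0.99, 0.053, -0.128, 0.007]
contact_force: [0.5, 0.9, -0.1]
gripper_width: 42.3
```

Run:
```python
from look import *
look('w11',False,26)
s=arm.read_state();r=R.from_quat(s['ee_rot'])
go([528.2,77.5,82],r)
```

```text
post pts 1175 [519.1  66.6  52.1] [543.6  89.8  91.3]
52 125 [528.4  78.9]
60 344 [531.   78.1]
68 215 [531.1  77.9]
76 238 [531.1  77.9]
84 253 [530.5  77.9]
ring n 4680 axis tool [-0.253  0.003 -0.967] world [ 0.001 -0.002  1.   ] span 43.5 58.8 ctr tool [ 0.5 -0.3 -8.1] ctr world [531.1  78.7 122.8]
tcp [528.6  78.1 115.1] 24.125 42.28439648189438
xyz [0.78 0.08 3.24] ang [0. 0. 0.] n>= 0.5
```

move_arm(
  moves=[
    {"gripper": -1, "xyz": [0.2, 0.06, 0.8], "angular": [0, 0, 0]},
    {"gripper": -1, "xyz": [0.41, 0.06, 1.6], "angular": [0, 0, 0]},
    {"gripper": -1, "xyz": [0.63, 0.06, 2.4], "angular": [0, 0, 0]},
    {"gripper": -1, "xyz": [0.82, 0.06, 3.2], "angular": [0, 0, 0]},
    {"gripper": -1, "xyz": [0.91, 0.06, 3.5], "angular": [0, 0, 0]},
    {"gripper": -1, "xyz": [0.91, 0.06, 3.5], "angular": [0, 0, 0]},
  ],
)

```text
clock: 24.92
position: [528.1, 78.0, 77.6]
ee_rot: [0.99, 0.053, -0.129, 0.008]
contact_force: [0.3, -0.5, -1.5]
gripper_width: 42.3
```

move_arm(
  moves=[
    {"gripper": -1, "xyz": [0.08, 0, 0.3], "angular": [0, 0, 0]},
    {"gripper": -1, "xyz": [0.15, 0, 0.6], "angular": [0, 0, 0]},
    {"gripper": -1, "xyz": [0.2, 0, 0.8], "angular": [0, 0, 0]},
    {"gripper": -1, "xyz": [0.2, 0, 0.8], "angular": [0, 0, 0]},
  ],
)

```text
clock: 25.42
position: [528.3, 78.1, 71.4]
ee_rot: [0.99, 0.054, -0.129, 0.008]
contact_force: [-1.3, 0.7, 7.5]
gripper_width: 42.3
```

Seated: 7.5 N contact at TCP z 71.4, against 71 expected. I'll release and withdraw.

move_arm(
  moves=[
    {"gripper": 1, "xyz": [0, 0, 0], "angular": [0, 0, 0]},
    {"gripper": 1, "xyz": [0, 0, 0], "angular": [0, 0, 0]},
    {"gripper": 1, "xyz": [0, 0, 0], "angular": [0, 0, 0]},
    {"gripper": 1, "xyz": [0, 0, 0], "angular": [0, 0, 0]},
    {"gripper": 1, "xyz": [-0.5, 0, -2], "angular": [0, 0, 0]},
    {"gripper": 1, "xyz": [-1.6, 0, -6], "angular": [0, 0, 0]},
    {"gripper": 1, "xyz": [-2.6, 0, -10], "angular": [0, 0, 0]},
    {"gripper": 1, "xyz": [-5, 0, -12], "angular": [0, 0, 0]},
    {"gripper": 1, "xyz": [-8.5, 0, -14], "angular": [0, 0, 0]},
    {"gripper": 1, "xyz": [-8.5, 0, -14], "angular": [0, 0, 0]},
  ],
)

```text
clock: 26.68
position: [481.8, 73.3, 229.3]
ee_rot: [0.991, 0.054, -0.126, 0.007]
contact_force: [0.1, -0.1, -0.1]
gripper_width: 85.5
```

Run:
```python
from h import *
im=snap('wrist','w12');C,im,ok=cloud('w12');c=im.astype(int)
d=np.hypot(C[...,0]-531.3,C[...,1]-78)
red=(c[...,2]-c[...,1]>90)
for nm,m in(('keeper',ok&red&(d<45)&(abs(C[...,2]-66)<4)),('collar',ok&~red&(d<30)&(abs(C[...,2]-92)<4)&(c.max(-1)-c.min(-1)<60))):
    P=C[m];w=np.linalg.svd(P-P.mean(0),full_matrices=False)[2][2];print(nm,len(P),'z',np.median(P[:,2]).round(1),'mid',((P.min(0)+P.max(0))/2).round(1),'ext',np.ptp(P,axis=0).round(1),'n',w.round(3))
cv2.imwrite('pics/w12b.png',cv2.resize(im,(800,600)));print(arm.read_state()['position'],arm.read_state()['contact_force'])
```

```text
keeper 2036 z 66.4 mid [532.7  78.5  65.5] ext [60.3 63.1  6.8] n [ 0.006 -0.     1.   ]
collar 2528 z 92.3 mid [530.9  78.5  92. ] ext [42.4 42.6  8. ] n [ 0.008 -0.003  1.   ]
[481.94090992  73.34153904 227.79258244] [-0.3243131  -0.35270192  0.41602239]
```

View pics/w12b.png

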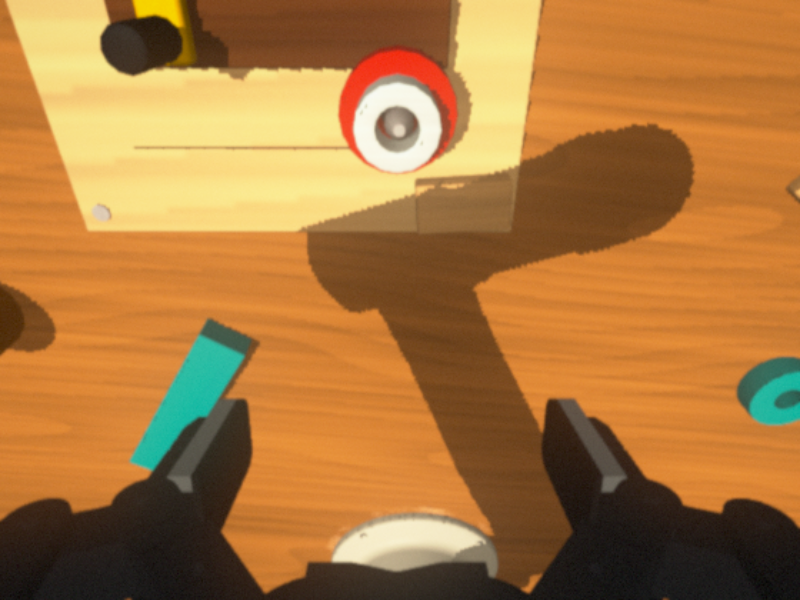

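Both rings are home and level, with tops at 66.4 and 92.3 (expected 66 and 92). The plank's near edge runs from (240,67) to (335,68). I'll do a last numeric check of the plank and the arm, then hand in.

Run:
```python
from h import *
def wj(p): c,s=np.cos(JT),np.sin(JT); d=p[:2]-JO; return np.array([c*d[0]+s*d[1],-s*d[0]+c*d[1],p[2]]).round(1)
C,im,ok=cloud('w12')
P=np.array([wj(p) for p in C[ok&(abs(C[...,2]-42)<2.5)&(np.hypot(C[...,0]-554,C[...,1]-149)<120)&(im[...,2]<140)]])
for y0 in range(-90,60,20):
    q=P[(P[:,1]>y0)&(P[:,1]<y0+20)]
    if len(q)>10: print(y0,len(q),'edge x',np.percentile(q[:,0],1).round(1))
print('edge by eye',wj(world('w12',240*.7,67*.7,42)),wj(world('w12',335*.7,68*.7,42)))
print('knob top',wj(world('w12',127*.7,46*.7,102)),'expect ~5,51')
```

```text
-90 964 edge x -4.7
-70 915 edge x -28.7
-50 1206 edge x -9.2
-30 1234 edge x -9.0
-10 1226 edge x -9.1
10 1249 edge x -9.6
30 719 edge x -9.7
50 20 edge x -9.9
edge by eye [-9.6 18.4 42. ] [-10.1 -33.8  42. ]
knob top [  7.3  49.1 102. ] expect ~5,51
```

```bash
python3 -c "
from bench import arm
print(arm.job_done())"
```

```text
the job is handed in; nothing more can be done
None
```

The whole job is done and handed in at about 27 s on the robot's clock. No verdict came back. I swung the plank along the fence, turned the hold-down arm across it to its stop, and lowered the keeper and then the collar onto the post.

**Last checks (wrist camera):**

| Part | Measured | Expected |
|---|---|---|
| Plank near edge, jig x | -9.0 to -9.9 mm, angle about 0.01 rad | -10 mm |
| Hold-down knob, jig x, y | (7, 49) mm | about (5, 51) mm, fully across |
| Keeper top height | 66.4 mm, level | 66 mm |
| Collar top height | 92.3 mm, level | 92 mm |

Both rings measured within about 2 mm of the post axis, and the gripper was clear with no contact force.

**What disagreed or changed:**
- **Post position:** the top camera put the post about 3 mm lower in y than the wrist camera. I used the wrist camera, and both rings threaded without side force.
- **Ring grip:** joint 5's limit ruled out a full 30° tool lean at the rack. I gripped both rings with a 15° lean and reversed it at the post so that they sat upright.
- **Bystanders:** I did not measure their positions at the end; no unexpected contact showed in the force readings between moves.

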